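# Load a slide carrier into a bench slide reader

### The job

Pull the slide reader's tray, the one with the round knob, all the way out until it clicks, and lay the slide carrier flat in it, turned so that its notched corner fits round the key in the tray's corner, and let go. Then push the tray fully home with the carrier in it. Leave the bottle, the jar and the slide box where they stand.

Things in the scene. Friction and masses are not known exactly. Their poses are not given: they have to be found in the camera images.
- reader: White slide reader fixed to the bench: a flat box 170 (x) x 154 (y) x 75 mm high. Origin on the bench, centred in y, 59 mm outside its front face; the box runs from x = +59 to +229 mm. The tray slides out of its front slot along -x. The slot's top edge is 52 mm above the bench: a seated carrier passes under it by 4 mm, one that lies on the key does not. z up.
- tray (a joint): How far the aluminium tray is pulled out, m: 0 fully home (its start), 0.100 fully out, at the stop. A spring detent holds it at each end: about 9 N on the knob frees it over the first 7 mm; going in at the other end takes as much from 14 to 7 mm before the stop, and the detent draws the last 4 mm in by itself. Between them the tray slides with about 2 N and stays where it is left.
- tray_knob (a point): Centre of the tray's black knob: a disc 36 mm in diameter and 24 mm long, its axis level along the reader's x, 34 mm above the bench. Its 16 mm thick stem runs 22 mm back to the tray's grey front plate (122 wide, 8 thick, top at 50 mm). Tray home: 42 mm outside the reader's front face. Can be pinched from above across its diameter (along the reader's y). Moves with the tray; axes as the reader's.
- tray_pocket (a point): Middle of the pocket's floor in the tray, 18 mm above the bench, 83 mm behind (+x of) the knob's centre. The pocket is 74 (x) x 104 mm (y), its side walls 8 mm high. It is open to above only with the tray out; then its middle is 59 mm outside the reader's front face. Moves with the tray; axes as the reader's.
- tray_key (a point): Top centre of the key, a square post 16 x 16 mm that stands 14 mm above the floor in the pocket's corner on the knob side (-x) and +y side: 29 mm towards -x and 44 mm towards +y from the pocket's middle. Moves with the tray.
- carrier: Loose slide carrier, 0.18 kg: plate 92 (x) x 64 (y) x 8 mm, two glass slides on it, and over its middle a standing fin to hold, 60 mm along x, 10 mm thick, from 8 to 30 mm above the underside. The +x +y corner has an 18 mm square notch. Origin: centre of the underside, z up. Lies flat, turned any way. Seated: its x along the reader's +y, its y along the reader's -x, 5 to 6 mm play each side.
- carrier_notch (a point): Middle of the carrier's square corner notch, level with the plate's top: 37 mm along x and 23 mm along y from the carrier's origin.
- bottle: Bystander: amber bottle 48 mm in diameter, 110 mm high, standing. Origin at the centre of its underside.
- jar: Bystander: white open jar 68 mm in diameter, 85 mm high, standing. Origin at the centre of its underside.
- slide_box: Bystander: flat grey slide box 100 x 170 x 35 mm. Origin at the centre of its underside.
- tube_rack: Fixed orange rack of capped tubes, 220 x 100 mm, 110 mm high with the tubes. Origin at the centre of its underside.

How it is judged:
By the outcome, as a careful person would: the job done as asked, in the order asked, and still so for the second after the job is handed in, with the robot touching nothing.
It also fails if it takes over 72 s, if anything falls off the work surface, if the arm or the gripper's body presses on something with over 40 N, if the wrist force passes 120 N, or if a joint passes its speed limit or range.

### The arm

A 6-joint arm with a two-finger parallel gripper is mounted at the origin on the work surface. World frame = base frame: x ahead of the robot, y to its left, z up, the work surface at z = 0. Lengths are in m, angles in degrees, forces in N, time in s.
With the tool pointing down it reaches from about 0.35 to 0.875 m from the base axis. Payload 4.2 kg.
Tool frame: the origin (TCP) lies midway between the tips of the shut fingers; the grasp point (between the pads) lies 19 mm behind it; z points along the fingers, y is the line along which they close (so a half turn about z gives the same grasp; the last joint's range is limited). The gripper opens to 87 mm and grips with 3 to 60 N. Pads are 19 mm wide; open, the fingers measure 117 mm over their backs; the gripper's body (75 mm by 190 mm) begins 51 mm behind the grasp point.
Start: joints at [86.952, 22.042, 0.453, 0, -68.411, -14.817], TCP at [0.192, 0.595, 0.223] pointing down, gripper open.
Joint ranges: [-179.83, 179.83], [-69.29, 118.12], [-61.27, 80.66], [-181.25, 117.63], [-171.15, -9.14], [-177.46, 177.46]. Speed limits (degrees/s): [159.86, 159.86, 180, 180, 180, 180].

### API

Orientations are given as a 3x3 rotation matrix whose columns are the frame's x, y, z axes.
In Python, from station import r gives the robot as it stands.
- The arm moves only by the shell command python3 steer.py 'ROWS'. ROWS is a JSON list that holds a single list of rows (three levels of brackets), with 1 to 8 rows, each of 7 numbers: the opening from 0.0 (shut) to 1.0 (fully open), then dx, dy, dz in normalised numbers (1 is 0.6 m), then a rotation vector rx, ry, rz in parts of the range, where 1.0 means pi rad; each row is the pose to reach, as a shift and turn from the pose commanded when the command began, along the tool's axes at that moment; what a row does not reach only later rows make up. A row lasts 1/10 s, in which the tool goes at most 0.05 m and 8.59 degrees, less where a joint would pass 70% of its speed; a pose out of reach is approached as far as the arm can. The fingers move at their own pace and stop on an object; the grip force is fixed at half the most. Time passes only in rows, so rows that do not move let the fingers close. It prints the time, the measured TCP pose, the force, the opening and the grip force at its end. A shift or turn number past 1, either way, is cut back to 1. Input that does not fit is refused with a message, and nothing moves.
- r.sense(): the state, without advancing time (a new reading comes with each control period).
- r.capture(name): name is "scene" or "top" or "wrist"; returns a dict with "pixels" (384x512x3 uint8, red, green, blue), "z_map" (384x512 float32, m along the optical axis (not along the pixel's ray), 0 where there is no reading), "K" (3x3 intrinsics, pixels), "distortion" ([k1, k2, p1, p2, k3] as OpenCV has them; the pictures are not rectified), "world_from_camera" (4x4, takes a point from camera to world coordinates). Camera axes: x right, y up, looking along -z (the intrinsics and any distortion apply to the point x, -y, -z); pixel columns grow to the right and rows downward; lengths in m; the calibration is good to about 2 mm. A picture is of the moment at which its call begins.
- r.finish_job(): hands the job in; it is judged then, once.
The state is a dict: "time_s": time; "joints": joint angles; "joint_velocities": joint speeds; "effort": joint torques, N m; "tcp_pos": TCP position; "ee_rot": TCP orientation; "wrist_force": force on the tool from outside, world axes, zero at the start; "moment": the same for the moment, N m; "gripper_width": opening from 0.0 (shut) to 1.0 (fully open); "gripper_force": force on a finger pad.
Only numpy, scipy, OpenCV 4.12 (cv2) and the standard library are available. Lean on these libraries where they do the work, as an engineer would, in place of code of your own. Each camera call takes 0.05 s, during which the arm holds its last target. There are 200 camera calls.

## Working session

There is one attempt and no reset: what is moved stays moved. The work goes in short steps, Python scripts to look and compute and a shell command to move; the robot and the scene stay as the last step left them, time stands still between calls to the robot, and variables do not carry over. Pictures are saved under pics/ and viewed, at most 10 in all, crops included, and the job is handed in when it is done.

```bash
ls; mkdir -p pics
cat > h.py <<'E'
import numpy as np, cv2, json
from station import r
def cap(n):
    c=r.capture(n); return c
def cloud(c):
    z=c["z_map"].astype(float); h,w=z.shape
    u,v=np.meshgrid(np.arange(w),np.arange(h))
    p=cv2.undistortPoints(np.stack([u.ravel(),v.ravel()],1).astype(float)[:,None],np.array(c["K"],float),np.array(c["distortion"],float))[:,0]
    zz=z.ravel(); P=np.stack([p[:,0]*zz,-p[:,1]*zz,-zz],1)
    T=np.array(c["world_from_camera"]); W=P@T[:3,:3].T+T[:3,3]; W[zz==0]=np.nan
    return W.reshape(h,w,3)
E
python3 - <<'E'
from h import *
a=[]
for n in("top","scene"):
    c=cap(n); np.savez(n,**c); cv2.imwrite(f"pics/{n}.png",c["pixels"][...,::-1])
s=r.sense(); print(s["tcp_pos"],s["ee_rot"],s["time_s"])
E
```

```text
pics
station.py
steer.py
[0.19156834 0.59435174 0.22159774] [[ 9.51745607e-01 -3.06887734e-01 -4.67269202e-04]
 [-3.06888062e-01 -9.51743776e-01 -1.87154375e-03]
 [ 1.29633267e-04  1.92463288e-03 -9.99998139e-01]] 0.1
```

View pics/top.png

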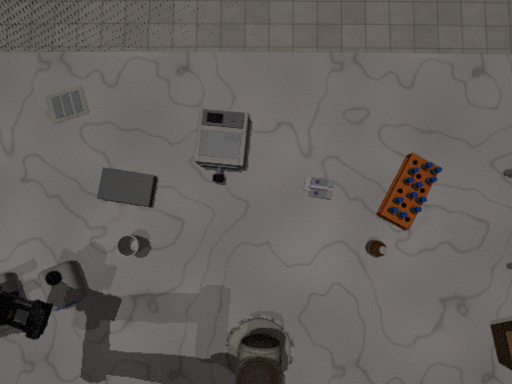

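View pics/scene.png

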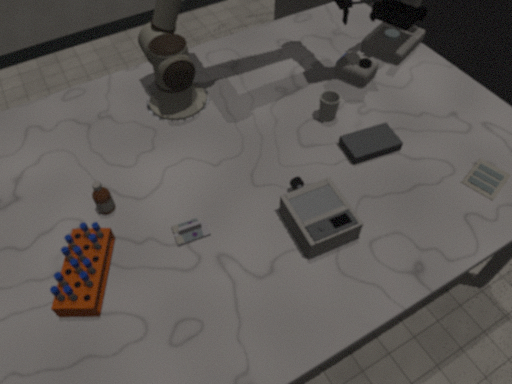

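Top view: reader at (222,140) with the knob at (219,177), carrier at (319,187), bottle (376,248), jar (130,245), slide box (127,187) and rack (410,190). The scene view agrees. Next I measure.

Run:
```python
from h import *
for n in("top","scene"):
    c=dict(np.load(n+".npz")); W=cloud(c); Z=W[...,2]
    print(n,"bench z",np.nanmedian(Z[Z<0.05]) )
    def blob(lo,hi,u0,u1,v0,v1):
        m=np.zeros(Z.shape,bool); m[v0:v1,u0:u1]=True; m&=(Z>lo)&(Z<hi); return W[m]
    boxes={"top":dict(reader=(190,260,100,172,.066,.085),knob=(205,235,168,190,.03,.062),carrier=(295,345,170,205,.004,.02),fin=(295,345,170,205,.02,.05)),
     "scene":dict(reader=(270,365,170,260,.066,.085),knob=(285,306,172,195,.03,.062),carrier=(165,215,212,250,.004,.02),fin=(165,215,212,250,.02,.05))}[n]
    for k,(u0,u1,v0,v1,lo,hi) in boxes.items():
        p=blob(lo,hi,u0,u1,v0,v1)
        if len(p)<3: print(k,len(p)); continue
        rc=cv2.minAreaRect(p[:,:2].astype(np.float32)*1000)
        print(k,len(p),"z",np.median(p[:,2]).round(4),"mean",p[:,:2].mean(0).round(4),"rect",np.round(rc[0],1),np.round(rc[1],1),round(rc[2],1))
im=[]
for n,(u0,u1,v0,v1) in dict(top=(295,345,170,205),scene=(165,215,212,247)).items():
    c=np.load(n+".npz")["pixels"][v0:v1,u0:u1,::-1]; im.append(cv2.resize(c,None,fx=8,fy=8,interpolation=cv2.INTER_CUBIC))
cv2.imwrite("pics/car.png",np.hstack(im))
```

```text
top bench z -0.0018988965908947053
reader 2163 z 0.0696 mean [0.6742 0.1228] rect [669.8 123.6] [153.8 171.1] 84.8
knob 125 z 0.0443 mean [0.55   0.1314] rect [552.8 117. ] [43.4 70.2] 0.7
carrier 440 z 0.0077 mean [ 0.517  -0.1889] rect [ 513.7 -189.4] [145.9  92.3] 88.7
fin 64 z 0.0281 mean [ 0.5167 -0.187 ] rect [ 517.1 -186.3] [59.7 10. ] 83.9
scene bench z -0.0011396485339368323
reader 2877 z 0.0696 mean [0.6772 0.1197] rect [670.  123.3] [156.1 172.8] 84.7
knob 132 z 0.044 mean [0.5479 0.1309] rect [548.3 132.1] [36.4 32.9] 66.6
carrier 558 z 0.0086 mean [ 0.5229 -0.1912] rect [ 520.1 -192.6] [107.8  77.7] 75.8
fin 115 z 0.0281 mean [ 0.5185 -0.1882] rect [ 517.1 -187. ] [60.3 14.3] 83.9
```

View pics/car.png

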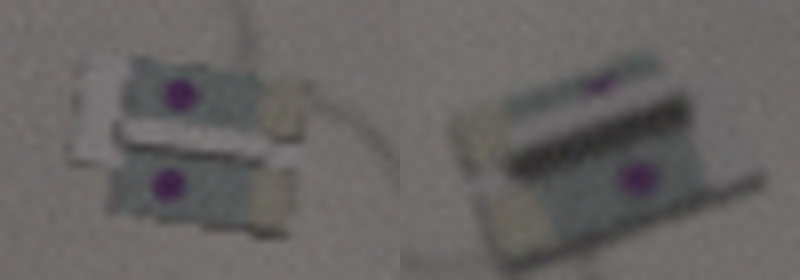

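Measured: reader yaw −5.2°, with a top of 154×171 mm matching the given size. The carrier fin is at (0.517, −0.187) at 83.9°. The notch is on the −x,+y side (lower left in the top crop), so carrier yaw is 83.9° against 84.8° when seated. I go above the knob first.

```bash
cat >> h.py <<'E'
from scipy.spatial.transform import Rotation as Ro
YAW=-5.2; XH=np.array([np.cos(np.radians(YAW)),np.sin(np.radians(YAW))]); YH=np.array([-XH[1],XH[0]])
FRONT=np.array([.6699,.1234])-.085*XH
def to(xy,z,xang):
    "shift & turn in tool axes to TCP xy,z, tool down, tool x at xang deg"
    s=r.sense(); R=np.array(s["ee_rot"]); a=np.radians(xang)
    T=np.array([[np.cos(a),np.sin(a),0],[np.sin(a),-np.cos(a),0],[0,0,-1]])
    d=R.T@(np.array([*xy,z])-s["tcp_pos"]); w=Ro.from_matrix(R.T@T).as_rotvec(degrees=True)
    print("t",round(s["time_s"],2),"d",d.round(4),"rot",w.round(2),"tcp",np.round(s["tcp_pos"],4),"F",np.round(s["wrist_force"],1),"w",s["gripper_width"])
E
python3 -c "
from h import *
k=FRONT-.042*XH; print(FRONT,k); to(k,.22,YAW)"
```

```text
[0.58524983 0.13110377] [0.54342268 0.13491034]
t 0.1 d [0.4759 0.3293 0.0023] rot [  0.11   0.   -12.67] tcp [0.1916 0.5944 0.2216] F [ 0.2 -0.1 -0.6] w 0.994397485350711
```

The manual's scale: shifts go in shares of 0.6 m and turns go in shares of pi rad. Converting my numbers, 0.476 m is 0.7933, 0.329 m is 0.5483, -12.7 degrees is -0.0706.

```bash
python3 steer.py '[[[1, 0.7933, 0.5483, 0, 0, 0, -0.0706], [1, 0.7933, 0.5483, 0, 0, 0, -0.0706], [1, 0.7933, 0.5483, 0, 0, 0, -0.0706], [1, 0.7933, 0.5483, 0, 0, 0, -0.0706], [1, 0.7933, 0.5483, 0, 0, 0, -0.0706], [1, 0.7933, 0.5483, 0, 0, 0, -0.0706], [1, 0.7933, 0.5483, 0, 0, 0, -0.0706], [1, 0.7933, 0.5483, 0, 0, 0, -0.0706]]]'
python3 -c "
from h import *
k=FRONT-.042*XH; to(k,.22,YAW)"
```

```text
time_s: 0.9
tcp_pos: [0.4357, 0.2755, 0.2224]
ee_rot: [[0.996, -0.09, -0.0], [-0.09, -0.996, -0.0], [-0.0, 0.0, -1.0]]
wrist_force: [1.3, 0.8, -0.6]
gripper_width: 1.001
gripper_force: 0.0
t 0.9 d [0.1199 0.1304 0.0024] rot [0.01 0.02 0.06] tcp [0.4357 0.2755 0.2224] F [ 1.3  0.8 -0.6] w 1.0007911265115135
```

To row units: 0.12 m is 0.2, 0.11 m is 0.1833.

```bash
python3 steer.py '[[[1, 0.1833, 0.2, 0, 0, 0, 0], [1, 0.1833, 0.2, 0, 0, 0, 0], [1, 0.1833, 0.2, 0, 0, 0, 0], [1, 0.1833, 0.2, 0, 0, 0, 0], [1, 0.1833, 0.2, 0, 0, 0, 0], [1, 0.1833, 0.2, 0, 0, 0, 0]]]' >/dev/null
python3 - <<'E'
from h import *
k=FRONT-.042*XH; to(k,.22,YAW)
c=cap("wrist"); cv2.imwrite("pics/w1.png",c["pixels"][...,::-1])
W=cloud(c); Z=W[...,2]
d=(W[...,:2]-FRONT); a=d@XH; b=d@YH
print("bench",np.nanmedian(Z[abs(Z)<.012]))
for n,m in dict(knob=(Z>.03)&(Z<.06)&(a<-.028)&(a>-.06)&(abs(b)<.04), plate=(Z>.044)&(Z<.056)&(a>-.02)&(a<.0)&(abs(b)<.09), reader=(Z>.06)&(a>-.02)&(abs(b)<.1)).items():
    if m.sum()>5: print(n,m.sum(),"a",np.percentile(a[m],[1,50,99]).round(4),"b",np.percentile(b[m],[1,50,99]).round(4),"z",np.percentile(Z[m],[2,50,98]).round(4))
E
```

```text
t 1.5 d [0.0112 0.0123 0.0021] rot [0.01 0.06 0.02] tcp [0.5334 0.1482 0.2221] F [ 0.3  0.6 -0.5] w 0.9980247542735021
bench -0.0007083267520817116
knob 821 a [-0.0548 -0.0416 -0.0287] b [-0.015   0.0024  0.0192] z [0.0356 0.0479 0.0519]
plate 836 a [-0.0094 -0.0062 -0.0032] b [-0.0571  0.0022  0.0613] z [0.0474 0.0492 0.0508]
reader 28249 a [-0.0198  0.0363  0.1057] b [-0.0723  0.0036  0.0798] z [0.066  0.0686 0.3153]
```

View pics/w1.png

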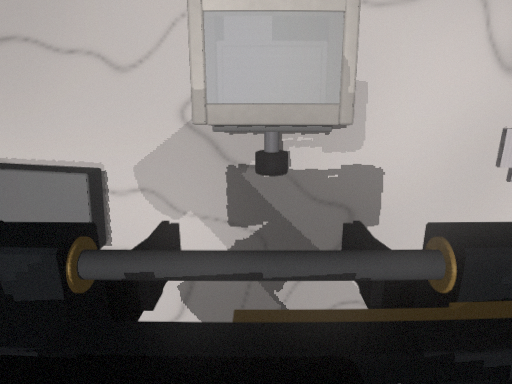

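Wrist view: the knob is at (272,162) and the reader's front edge at row 125. The knob measures 42 mm out as expected, but 2 mm to +y, so I correct by that and go down.

To row units: 0.206 m is 0.3433, 0.2 m is 0.3333.

```bash
echo 'FRONT=FRONT+.002*YH' >> h.py; python3 steer.py '[[[1, 0.019, 0.0172, 0, 0, 0, 0], [1, 0.019, 0.0172, 0.0833, 0, 0, 0], [1, 0.019, 0.0172, 0.1667, 0, 0, 0], [1, 0.019, 0.0172, 0.25, 0, 0, 0], [1, 0.019, 0.0172, 0.3, 0, 0, 0], [1, 0.019, 0.0172, 0.3333, 0, 0, 0], [1, 0.019, 0.0172, 0.3433, 0, 0, 0], [1, 0.019, 0.0172, 0.3433, 0, 0, 0]]]' >/dev/null
python3 -c "
from h import *
k=FRONT-.042*XH; to(k,.015,YAW)"
```

```text
t 2.35 d [-0.0005  0.0003  0.0011] rot [0.05 0.05 0.11] tcp [0.5441 0.1371 0.0161] F [0.1 0.1 0.8] w 1.0000511162140262
```

Close on the knob.

```bash
python3 steer.py '[[[0, 0, 0, 0, 0, 0, 0], [0, 0, 0, 0, 0, 0, 0], [0, 0, 0, 0, 0, 0, 0], [0, 0, 0, 0, 0, 0, 0], [0, 0, 0, 0, 0, 0, 0], [0, 0, 0, 0, 0, 0, 0], [0, 0, 0, 0, 0, 0, 0], [0, 0, 0, 0, 0, 0, 0]]]'
```

```text
time_s: 3.15
tcp_pos: [0.5439, 0.1359, 0.0166]
ee_rot: [[0.996, -0.09, -0.001], [-0.09, -0.996, -0.002], [-0.001, 0.002, -1.0]]
wrist_force: [-0.0, -3.2, 0.9]
gripper_width: 0.406
gripper_force: 30.0
```

To row units: -0.088 m is -0.1467, -0.08 m is -0.1333.

```bash
python3 steer.py '[[[0, -0.01, 0.0017, 0, 0, 0, 0], [0, -0.02, 0.0017, 0, 0, 0, 0], [0, -0.0417, 0.0017, 0, 0, 0, 0], [0, -0.0667, 0.0017, 0, 0, 0, 0], [0, -0.0917, 0.0017, 0, 0, 0, 0], [0, -0.1167, 0.0017, 0, 0, 0, 0], [0, -0.1333, 0.0017, 0, 0, 0, 0], [0, -0.1467, 0.0017, 0, 0, 0, 0]]]'; python3 steer.py '[[[0, -0.0083, 0, 0, 0, 0, 0], [0, -0.015, 0, 0, 0, 0, 0], [0, -0.02, 0, 0, 0, 0, 0], [0, -0.0233, 0, 0, 0, 0, 0], [0, -0.0233, 0, 0, 0, 0, 0], [0, -0.0233, 0, 0, 0, 0, 0]]]'
python3 -c "
from h import *
k=FRONT-.142*XH; to(k,.0166,YAW)"
```

```text
time_s: 3.95
tcp_pos: [0.4568, 0.1439, 0.0165]
ee_rot: [[0.996, -0.089, 0.002], [-0.089, -0.996, 0.0], [0.002, -0.001, -1.0]]
wrist_force: [15.6, -9.7, -11.9]
gripper_width: 0.408
gripper_force: 30.0
time_s: 4.55
tcp_pos: [0.4445, 0.145, 0.0165]
ee_rot: [[0.996, -0.089, 0.003], [-0.089, -0.996, 0.0], [0.003, -0.001, -1.0]]
wrist_force: [10.8, -5.2, -6.6]
gripper_width: 0.403
gripper_force: 30.0
t 4.55 d [-0.0006 -0.001  -0.0001] rot [-0.04 -0.17  0.08] tcp [0.4445 0.145  0.0165] F [10.8 -5.2 -6.6] w 0.40305974979687587
```

To row units: -0.2 m is -0.3333, -0.15 m is -0.25.

```bash
python3 steer.py '[[[1, 0, 0, 0, 0, 0, 0], [1, 0, 0, 0, 0, 0, 0], [1, 0, 0, 0, 0, 0, 0], [1, 0, 0, 0, 0, 0, 0], [1, 0, 0, -0.0833, 0, 0, 0], [1, 0, 0, -0.1667, 0, 0, 0], [1, 0, 0, -0.25, 0, 0, 0], [1, 0, 0, -0.3333, 0, 0, 0]]]'; python3 steer.py '[[[1, 0, 0, 0, 0, 0, 0], [1, 0, 0, 0, 0, 0, 0]]]'>/dev/null
python3 - <<'E'
from h import *
c=cap("wrist"); cv2.imwrite("pics/w2.png",c["pixels"][...,::-1])
W=cloud(c); Z=W[...,2]
d=(W[...,:2]-FRONT); a=d@XH; b=d@YH
def st(n,m):
    if m.sum()>5: print(n,m.sum(),"a",np.percentile(a[m],[1,50,99]).round(4),"b",np.percentile(b[m],[1,50,99]).round(4),"z",np.percentile(Z[m],[2,50,98]).round(4))
st("knob",(Z>.03)&(Z<.06)&(a<-.128)&(a>-.16)&(abs(b)<.04)); st("plate",(Z>.044)&(Z<.056)&(a>-.12)&(a<-.09)&(abs(b)<.09))
st("floor",(Z>.012)&(Z<.0215)&(a>-.11)&(a<-.01)&(abs(b)<.06));st("key",(Z>.029)&(Z<.036)&(a>-.099)&(a<-.07)&(b>.02)&(b<.06))
# carrier fin direction
to([.517,-.1868],.2,YAW+90+80)
E
```

```text
time_s: 5.35
tcp_pos: [0.4419, 0.1448, 0.2187]
ee_rot: [[0.996, -0.09, -0.0], [-0.09, -0.996, 0.0], [-0.0, -0.0, -1.0]]
wrist_force: [1.2, 0.7, -1.1]
gripper_width: 0.973
gripper_force: 0.0
knob 844 a [-0.1552 -0.1413 -0.1285] b [-0.0168  0.0002  0.0173] z [0.0348 0.0479 0.0518]
plate 1072 a [-0.1099 -0.1056 -0.1018] b [-0.0591  0.0002  0.0594] z [0.0454 0.0489 0.0505]
floor 7397 a [-0.0978 -0.0558 -0.0116] b [-0.0521  0.0003  0.051 ] z [0.0157 0.0173 0.0191]
key 232 a [-0.097  -0.0897 -0.0825] b [0.036  0.0441 0.0518] z [0.0296 0.0313 0.0326]
t 5.6 d [0.1049 0.3234 0.0159] rot [-9.0000e-02 -1.0000e-02 -1.6998e+02] tcp [0.4418 0.1447 0.2161] F [-0.5  0.3 -1.4] w 0.9976853753628412
```

View pics/w2.png

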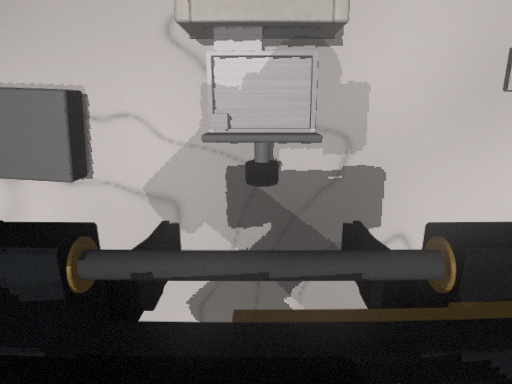

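Wrist view: the tray is out, with the empty pocket around (262,92), the key at (220,122) and the knob at (262,172). Key, floor and knob all measure within 2 mm of nominal. Carrier next.

```bash
python3 -c "
from h import *
print(np.round(r.sense()['joints'],1)); to([.517,-.1868],.2,83.9)"
```

```text
[ 38.2   6.6 -21.5  -0.1 -61.9  46.6]
t 5.6 d [0.1049 0.3234 0.0159] rot [-6.000e-02  4.000e-02 -8.908e+01] tcp [0.4418 0.1447 0.2161] F [-0.5  0.3 -1.4] w 0.9976853753628412
```

To row units: 0.323 m is 0.5383, 0.105 m is 0.175, 90.9 degrees is 0.505.

```bash
python3 steer.py '[[[1, 0.175, 0.5383, 0, 0, 0, 0.505], [1, 0.175, 0.5383, 0, 0, 0, 0.505], [1, 0.175, 0.5383, 0, 0, 0, 0.505], [1, 0.175, 0.5383, 0, 0, 0, 0.505], [1, 0.175, 0.5383, 0, 0, 0, 0.505], [1, 0.175, 0.5383, 0, 0, 0, 0.505], [1, 0.175, 0.5383, 0, 0, 0, 0.505], [1, 0.175, 0.5383, 0, 0, 0, 0.505]]]'>/dev/null;  python3 -c "
from h import *
to([.517,-.1868],.2,-96.1)"
```

```text
t 6.4 d [-0.0032 -0.0005  0.0131] rot [ 0.34  0.03 21.5 ] tcp [ 0.5174 -0.19    0.2131] F [-0.8  1.4 -0.5] w 1.001568275137643
```

To row units: 21 degrees is 0.1167.

```bash
python3 steer.py '[[[1, 0, 0, 0, 0, 0, 0.0444], [1, 0, 0, 0, 0, 0, 0.0889], [1, 0, 0, 0, 0, 0, 0.1167], [1, 0, 0, 0, 0, 0, 0.1167], [1, 0, 0, 0, 0, 0, 0.1167]]]'>/dev/null;  python3 - <<'E'
from h import *
to([.517,-.1868],.2,-96.1)
c=cap("wrist"); cv2.imwrite("pics/w3.png",c["pixels"][...,::-1])
W=cloud(c); Z=W[...,2]; near=np.hypot(W[...,0]-.517,W[...,1]+.187)<.065
for n,lo,hi in(("fin",.022,.04),("plate",.004,.04)):
    m=near&(Z>lo)&(Z<hi); p=W[m]; rc=cv2.minAreaRect(p[:,:2].astype(np.float32)*1000); print(n,m.sum(),np.round(rc[0],1),np.round(rc[1],1),round(rc[2],1),p.mean(0).round(4))
E
```

```text
t 6.9 d [0.0008 0.0003 0.0149] rot [0.2  0.01 1.29] tcp [ 0.5174 -0.186   0.2149] F [-0.  -0.6 -0.8] w 0.9991823194132622
fin 506 [ 516.2 -185. ] [60.5 10. ] 83.2 [ 0.5161 -0.1862  0.0293]
plate 4186 [ 516.2 -184.9] [92.7 64.1] 83.1 [ 0.5171 -0.1895  0.0109]
```

View pics/w3.png

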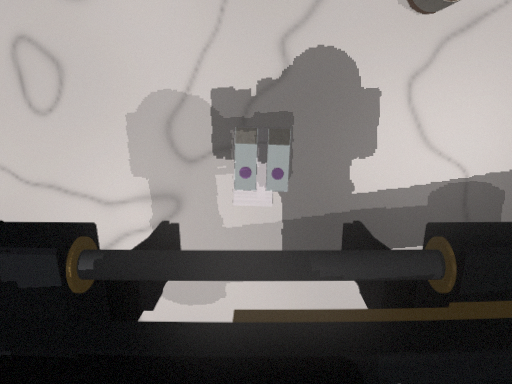

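Wrist view: carrier centred at (262,165), notch lower right at (282,198), which is the −x,+y side in the world. The plate measures 92.7×64 mm at yaw 83.15°. Descend and grip the fin.

To row units: 0.2015 m is 0.3358, 0.0013 m is 0.0022, 2 degrees is 0.0111.

```bash
python3 steer.py '[[[0.4, -0.0015, 0.0022, 0, 0, 0, 0.0111], [0.4, -0.0015, 0.0022, 0.0833, 0, 0, 0.0111], [0.4, -0.0015, 0.0022, 0.1667, 0, 0, 0.0111], [0.4, -0.0015, 0.0022, 0.25, 0, 0, 0.0111], [0.4, -0.0015, 0.0022, 0.3, 0, 0, 0.0111], [0.4, -0.0015, 0.0022, 0.325, 0, 0, 0.0111], [0.4, -0.0015, 0.0022, 0.3358, 0, 0, 0.0111], [0.4, -0.0015, 0.0022, 0.3358, 0, 0, 0.0111]]]'>/dev/null;  python3 -c "
from h import *
to([.5162,-.185],.012,-96.85)"
```

```text
t 7.75 d [-0.0001  0.0003  0.0023] rot [ 0.11 -0.01 -0.02] tcp [ 0.5165 -0.1851  0.0143] F [0.2 0.  0.3] w 0.4234650777895241
```

To row units: 0.0015 m is 0.0025.

```bash
python3 steer.py '[[[0.4, 0, 0, 0.0025, 0, 0, 0], [0, 0, 0, 0.0025, 0, 0, 0], [0, 0, 0, 0.0025, 0, 0, 0], [0, 0, 0, 0.0025, 0, 0, 0], [0, 0, 0, 0.0025, 0, 0, 0], [0, 0, 0, 0.0025, 0, 0, 0], [0, 0, 0, 0.0025, 0, 0, 0], [0, 0, 0, 0.0025, 0, 0, 0]]]'
```

```text
time_s: 8.55
tcp_pos: [0.5169, -0.1852, 0.014]
ee_rot: [[-0.12, -0.993, 0.0], [-0.993, 0.12, -0.0], [0.0, -0.0, -1.0]]
wrist_force: [-2.0, 1.0, 4.4]
gripper_width: 0.111
gripper_force: 30.0
```

To row units: -0.15 m is -0.25, -0.11 m is -0.1833.

```bash
python3 steer.py '[[[0, 0, 0, -0.05, 0, 0, 0], [0, 0, 0, -0.1167, 0, 0, 0], [0, 0, 0, -0.1833, 0, 0, 0], [0, 0, 0, -0.25, 0, 0, 0], [0, 0, 0, -0.25, 0, 0, 0], [0, 0, 0, -0.25, 0, 0, 0]]]'; python3 -c "
from h import *
to(FRONT-.06*XH,.16,-95.2)"
```

```text
time_s: 9.15
tcp_pos: [0.5167, -0.1849, 0.1635]
ee_rot: [[-0.121, -0.993, 0.001], [-0.993, 0.121, 0.001], [-0.001, -0.001, -1.0]]
wrist_force: [0.1, 0.1, -2.3]
gripper_width: 0.109
gripper_force: 30.0
t 9.15 d [-0.3221  0.0303  0.0038] rot [-0.05  0.06 -1.75] tcp [ 0.5167 -0.1849  0.1635] F [ 0.1  0.1 -2.3] w 0.1091421261577918
```

To row units: -0.322 m is -0.5367, -0.295 m is -0.4917, -1.7 degrees is -0.0094.

```bash
python3 steer.py '[[[0, -0.05, 0.005, 0, 0, 0, -0.0094], [0, -0.125, 0.0117, 0, 0, 0, -0.0094], [0, -0.2, 0.0183, 0, 0, 0, -0.0094], [0, -0.275, 0.025, 0, 0, 0, -0.0094], [0, -0.35, 0.0333, 0, 0, 0, -0.0094], [0, -0.425, 0.04, 0, 0, 0, -0.0094], [0, -0.4917, 0.0467, 0, 0, 0, -0.0094], [0, -0.5367, 0.0505, 0, 0, 0, -0.0094]]]'>/dev/null; python3 steer.py '[[[0, 0, 0, 0, 0, 0, 0], [0, 0, 0, 0, 0, 0, 0], [0, 0, 0, 0, 0, 0, 0]]]'
python3 - <<'E'
from h import *
to(FRONT-.06*XH,.06,-95.2)
c=cap("wrist"); cv2.imwrite("pics/w4.png",c["pixels"][...,::-1])
W=cloud(c);Z=W[...,2]; d=(W[...,:2]-FRONT-(-.06)*XH); a=d@XH; b=d@YH
m=(Z>.125)&(Z<.20)&(abs(a)<.05)&(abs(b)<.06); print(m.sum())
print("below",)
m=(Z>.145)&(Z<.175)&(abs(a)<.05)&(abs(b)<.07)
for n,m in (("car",m),("key",(Z>.029)&(Z<.036)&(a>-.039)&(a<-.01)&(b>.02)&(b<.06))):
    if m.sum()>5: print(n,m.sum(),"a",np.percentile(a[m],[1,50,99]).round(4),"b",np.percentile(b[m],[1,50,99]).round(4),"z",np.percentile(Z[m],[2,50,98]).round(4))
E
```

```text
time_s: 10.25
tcp_pos: [0.5247, 0.137, 0.162]
ee_rot: [[-0.092, -0.996, -0.003], [-0.996, 0.092, -0.002], [0.002, 0.003, -1.0]]
wrist_force: [-0.2, -0.5, -1.8]
gripper_width: 0.113
gripper_force: 30.0
t 10.25 d [-0.0018 -0.0011  0.102 ] rot [ 0.17 -0.1  -0.07] tcp [0.5247 0.137  0.162 ] F [-0.2 -0.5 -1.8] w 0.11280866209888206
11244
below
car 8747 a [-0.0324 -0.0007  0.0305] b [-0.0479 -0.0311 -0.0002] z [0.152  0.1566 0.1707]
```

View pics/w4.png

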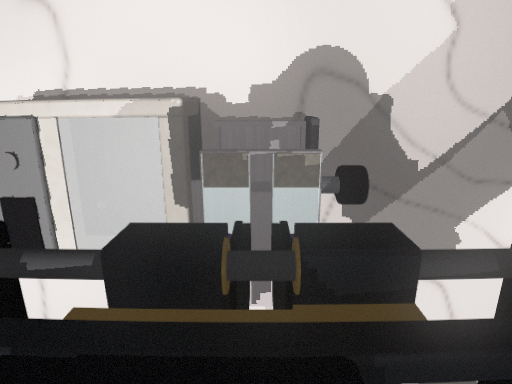

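The carrier hangs level over the pocket (plate around (262,190) in the picture), about 2 mm off centre. I correct that and lower in stages.

To row units: 0.11 m is 0.1833, -0.0018 m is -0.003.

```bash
python3 steer.py '[[[0, -0.003, -0.0018, 0, 0, 0, 0], [0, -0.003, -0.0018, 0.05, 0, 0, 0], [0, -0.003, -0.0018, 0.1, 0, 0, 0], [0, -0.003, -0.0018, 0.15, 0, 0, 0], [0, -0.003, -0.0018, 0.175, 0, 0, 0], [0, -0.003, -0.0018, 0.1833, 0, 0, 0], [0, -0.003, -0.0018, 0.1833, 0, 0, 0]]]'; python3 -c "
from h import *
to(FRONT-.06*XH,.032,-95.2)"
```

```text
time_s: 11.0
tcp_pos: [0.527, 0.1392, 0.0533]
ee_rot: [[-0.092, -0.996, -0.001], [-0.996, 0.092, -0.001], [0.001, 0.001, -1.0]]
wrist_force: [-0.2, -1.0, -2.1]
gripper_width: 0.116
gripper_force: 30.0
t 11.0 d [0.0008 0.0012 0.0213] rot [ 0.03 -0.04 -0.06] tcp [0.527  0.1392 0.0533] F [-0.2 -1.  -2.1] w 0.11638142917752013
```

To row units: 0.0195 m is 0.0325, 0.019 m is 0.0317.

```bash
python3 steer.py '[[[0, 0.001, 0.0017, 0.0067, 0, 0, 0], [0, 0.001, 0.0017, 0.0133, 0, 0, 0], [0, 0.001, 0.0017, 0.0183, 0, 0, 0], [0, 0.001, 0.0017, 0.0233, 0, 0, 0], [0, 0.001, 0.0017, 0.0283, 0, 0, 0], [0, 0.001, 0.0017, 0.0317, 0, 0, 0], [0, 0.001, 0.0017, 0.0325, 0, 0, 0], [0, 0.001, 0.0017, 0.0325, 0, 0, 0]]]'; python3 -c "
from h import *
to(FRONT-.06*XH,.032,-95.2)"
```

```text
time_s: 11.8
tcp_pos: [0.5258, 0.1393, 0.034]
ee_rot: [[-0.091, -0.996, -0.0], [-0.996, 0.091, -0.0], [0.0, 0.0, -1.0]]
wrist_force: [-0.7, 0.7, -1.4]
gripper_width: 0.116
gripper_force: 30.0
t 11.8 d [0.0008 0.0001 0.002 ] rot [ 0.01 -0.01 -0.01] tcp [0.5258 0.1393 0.034 ] F [-0.7  0.7 -1.4] w 0.11623687789970233
```

To row units: 0.002 m is 0.0033, 0.001 m is 0.0017.

```bash
python3 steer.py '[[[0, 0.0008, 0, 0.0017, 0, 0, 0], [0, 0.0008, 0, 0.0033, 0, 0, 0], [0, 0.0008, 0, 0.0033, 0, 0, 0]]]'; python3 steer.py '[[[0.3, 0, 0, 0, 0, 0, 0], [0.3, 0, 0, 0, 0, 0, 0], [0.3, 0, 0, 0, 0, 0, 0], [0.3, 0, 0, 0, 0, 0, 0]]]'
```

```text
time_s: 12.1
tcp_pos: [0.5258, 0.1388, 0.032]
ee_rot: [[-0.091, -0.996, 0.0], [-0.996, 0.091, -0.0], [0.0, -0.0, -1.0]]
wrist_force: [-0.6, 0.1, -1.8]
gripper_width: 0.113
gripper_force: 30.0
time_s: 12.5
tcp_pos: [0.5259, 0.1389, 0.0322]
ee_rot: [[-0.091, -0.996, 0.0], [-0.996, 0.091, 0.0], [-0.0, -0.0, -1.0]]
wrist_force: [0.2, -0.0, -0.7]
gripper_width: 0.284
gripper_force: 0.0
```

Released. Next I rise, move back toward the knob and look.

To row units: -0.185 m is -0.3083, -0.17 m is -0.2833, -24 degrees is -0.1333.

```bash
python3 steer.py '[[[0.3, 0, 0, -0.05, 0, 0, 0], [0.3, 0, 0, -0.1167, 0, 0, 0], [0.3, 0, 0, -0.2, 0, 0, 0], [0.3, 0, 0, -0.2833, 0, 0, 0], [0.5, 0, 0.0667, -0.3083, 0, 0, 0], [0.5, 0, 0.1333, -0.3083, 0, 0, -0.0444], [0.5, 0, 0.1333, -0.3083, 0, 0, -0.0889], [0.5, 0, 0.1333, -0.3083, 0, 0, -0.1333]]]'>/dev/null;python3 steer.py '[[[0.8, 0, 0, 0, 0, 0, -0.0444], [0.8, 0, 0, 0, 0, 0, -0.0889], [0.8, 0, 0, 0, 0, 0, -0.1333], [0.8, 0, 0, 0, 0, 0, -0.1778], [0.8, 0, 0, 0, 0, 0, -0.2222], [0.8, 0, 0, 0, 0, 0, -0.2667], [0.8, 0, 0, 0, 0, 0, -0.3111], [0.8, 0, 0, 0, 0, 0, -0.3556]]]'>/dev/null; python3 -c "
from h import *
to(FRONT-.142*XH,.2,YAW)"
```

```text
t 14.1 d [-0.0019  0.0003  0.0171] rot [-0.01 -0.   -1.69] tcp [0.446  0.146  0.2171] F [0.8 0.3 0.4] w 0.7982880661568629
```

To row units: -0.0019 m is -0.0032, 0.0003 m is 0.0005, -1.7 degrees is -0.0094.

```bash
python3 steer.py '[[[0.9, -0.0032, 0.0005, 0, 0, 0, -0.0094], [0.9, -0.0032, 0.0005, 0, 0, 0, -0.0094], [0.9, -0.0032, 0.0005, 0, 0, 0, -0.0094]]]'>/dev/null
python3 - <<'E'
from h import *
to(FRONT-.142*XH,.0165,YAW)
c=cap("wrist"); cv2.imwrite("pics/w5.png",c["pixels"][...,::-1])
W=cloud(c);Z=W[...,2]; d=(W[...,:2]-FRONT+.06*XH); a=d@XH; b=d@YH
for n,m in (("fin",(Z>.04)&(Z<.06)&(abs(a)<.015)&(abs(b)<.04)),("plate",(Z>.0222)&(Z<.0295)&(abs(a)<.034)&(abs(b)<.05)),("knob",(Z>.03)&(Z<.06)&(a<-.068)&(a>-.1)&(abs(b)<.04)),("key",(Z>.029)&(Z<.036)&(a>-.039)&(a<-.015)&(b>.034)&(b<.06))):
    if m.sum()>5: print(n,m.sum(),"a",np.percentile(a[m],[1,50,99]).round(4),"b",np.percentile(b[m],[1,50,99]).round(4),"z",np.percentile(Z[m],[2,50,98]).round(4))
for q in [(.02,.03),(.02,-.03),(-.02,.01),(-.02,-.03)]:
    m=(abs(a-q[0])<.005)&(abs(b-q[1])<.005); print(q,np.nanmedian(Z[m]).round(4))
E
```

```text
t 14.4 d [-1.000e-04  1.000e-04  2.006e-01] rot [-0.01 -0.01 -0.42] tcp [0.4441 0.146  0.2171] F [-0.1  0.4 -0.8] w 0.8895899512433665
fin 677 a [-0.0048  0.0001  0.005 ] b [-0.0293  0.0008  0.0302] z [0.0456 0.0472 0.0488]
plate 4660 a [-0.0319  0.0053  0.0315] b [-0.0453 -0.0031  0.045 ] z [0.0242 0.0263 0.0282]
knob 843 a [-0.095  -0.0811 -0.0684] b [-0.0178 -0.0005  0.0171] z [0.0323 0.0478 0.0518]
key 248 a [-0.0375 -0.0301 -0.0219] b [0.036  0.044  0.0518] z [0.0294 0.0313 0.0329]
(0.02, 0.03) 0.0256
(0.02, -0.03) 0.0266
(-0.02, 0.01) 0.027
(-0.02, -0.03) 0.0265
```

View pics/w5.png

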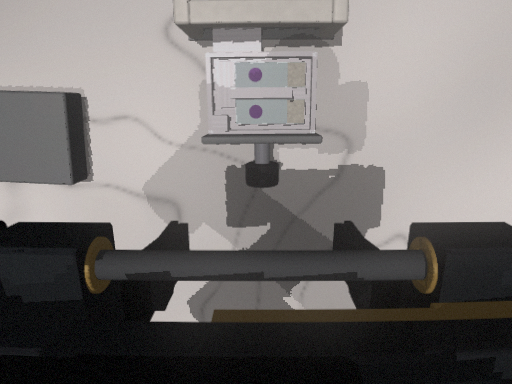

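The carrier is seated flat: plate around (262,92), key showing in the notch at (220,122), fin top at 47 mm (48 nominal, less the ~0.7 mm bias). Now I go down, grip the knob and push.

To row units: 0.2 m is 0.3333, 0.195 m is 0.325, -0.4 degrees is -0.0022.

```bash
python3 steer.py '[[[0.9, 0, 0, 0.0833, 0, 0, -0.0022], [0.9, 0, 0, 0.1667, 0, 0, -0.0022], [0.9, 0, 0, 0.25, 0, 0, -0.0022], [0.9, 0, 0, 0.3, 0, 0, -0.0022], [0.9, 0, 0, 0.325, 0, 0, -0.0022], [0.9, 0, 0, 0.3333, 0, 0, -0.0022], [0.9, 0, 0, 0.3333, 0, 0, -0.0022]]]'>/dev/null; python3 steer.py '[[[0, 0, 0, 0, 0, 0, 0], [0, 0, 0, 0, 0, 0, 0], [0, 0, 0, 0, 0, 0, 0], [0, 0, 0, 0, 0, 0, 0], [0, 0, 0, 0, 0, 0, 0], [0, 0, 0, 0, 0, 0, 0], [0, 0, 0, 0, 0, 0, 0]]]'
```

```text
time_s: 15.85
tcp_pos: [0.444, 0.1449, 0.0172]
ee_rot: [[0.996, -0.088, -0.001], [-0.088, -0.996, -0.002], [-0.001, 0.002, -1.0]]
wrist_force: [1.3, -4.8, 1.7]
gripper_width: 0.409
gripper_force: 30.0
```

To row units: 0.08 m is 0.1333, 0.07 m is 0.1167.

```bash
python3 steer.py '[[[0, 0.01, 0.0017, 0, 0, 0, 0], [0, 0.02, 0.0017, 0, 0, 0, 0], [0, 0.0367, 0.0017, 0, 0, 0, 0], [0, 0.0567, 0.0017, 0, 0, 0, 0], [0, 0.0767, 0.0017, 0, 0, 0, 0], [0, 0.0967, 0.0017, 0, 0, 0, 0], [0, 0.1167, 0.0017, 0, 0, 0, 0], [0, 0.1333, 0.0017, 0, 0, 0, 0]]]'; python3 steer.py '[[[0, 0.01, 0, 0, 0, 0, 0], [0, 0.0183, 0, 0, 0, 0, 0], [0, 0.0267, 0, 0, 0, 0, 0], [0, 0.0333, 0, 0, 0, 0, 0], [0, 0.0367, 0, 0, 0, 0, 0], [0, 0.0367, 0, 0, 0, 0, 0], [0, 0.0367, 0, 0, 0, 0, 0]]]'
```

```text
time_s: 16.65
tcp_pos: [0.5252, 0.1375, 0.0172]
ee_rot: [[0.996, -0.089, 0.0], [-0.089, -0.996, -0.0], [0.0, 0.0, -1.0]]
wrist_force: [-2.0, -0.3, 5.1]
gripper_width: 0.41
gripper_force: 30.0
time_s: 17.35
tcp_pos: [0.5437, 0.1358, 0.0172]
ee_rot: [[0.996, -0.09, -0.004], [-0.09, -0.996, -0.001], [-0.004, 0.001, -1.0]]
wrist_force: [-10.2, 3.0, 10.7]
gripper_width: 0.405
gripper_force: 30.0
```

To row units: -0.19 m is -0.3167, -0.14 m is -0.2333.

```bash
python3 steer.py '[[[0.9, -0.0033, 0, 0, 0, 0, 0], [0.9, -0.0033, 0, 0, 0, 0, 0], [0.9, -0.0033, 0, 0, 0, 0, 0], [0.9, -0.0033, 0, 0, 0, 0, 0], [0.9, -0.0033, 0, -0.0667, 0, 0, 0], [0.9, -0.0033, 0, -0.15, 0, 0, 0], [0.9, -0.0033, 0, -0.2333, 0, 0, 0], [0.9, -0.0033, 0, -0.3167, 0, 0, 0]]]'>/dev/null; python3 steer.py '[[[0.9, 0, 0, 0, 0, 0, 0], [0.9, 0, 0, 0, 0, 0, 0], [0.9, 0, 0, 0, 0, 0, 0]]]'
python3 - <<'E'
from h import *
c=cap("wrist"); cv2.imwrite("pics/w6.png",c["pixels"][...,::-1])
W=cloud(c);Z=W[...,2]; d=(W[...,:2]-FRONT); a=d@XH; b=d@YH
for n,m in (("knob",(Z>.03)&(Z<.06)&(a<-.028)&(a>-.06)&(abs(b)<.04)),("plate",(Z>.044)&(Z<.056)&(a>-.02)&(a<.0)&(abs(b)<.09))):
    print(n,m.sum(),"a",np.percentile(a[m],[1,50,99]).round(4),"b",np.percentile(b[m],[1,50,99]).round(4))
E
```

```text
time_s: 18.45
tcp_pos: [0.5429, 0.1357, 0.2057]
ee_rot: [[0.996, -0.09, -0.002], [-0.09, -0.996, -0.001], [-0.002, 0.001, -1.0]]
wrist_force: [-0.6, -0.2, 0.4]
gripper_width: 0.9
gripper_force: 0.0
knob 899 a [-0.0551 -0.0414 -0.0283] b [-0.0175  0.0001  0.0165]
plate 743 a [-0.0092 -0.0063 -0.0041] b [-0.0592  0.0001  0.0593]
```

View pics/w6.png

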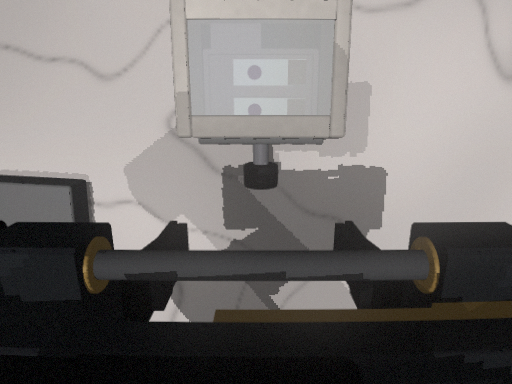

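The tray is home, with the knob at (261,175) reading the same as at the start. The carrier shows through the reader's window at (262,85), and the robot is clear of everything.

```bash
python3 -c "
from station import r
print(r.finish_job())"
```

```text
the job is handed in; nothing more can be done
None
```

The carrier lies flat in the tray with its notch round the key, the tray is pushed fully home, and I handed the job in at about 18.5 s of the 72 s; the bottle, jar and slide box were not touched.

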